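Roll the column into its V-cradle

ROBOT

A 6-joint arm with a two-finger parallel gripper is mounted at the origin on the work surface. World frame = base frame: x ahead of the robot, y to its left, z up, the work surface at z = 0. Lengths are in m, angles in degrees, forces in N, time in s.
With the tool pointing down it reaches from about 0.325 to 0.775 m from the base axis. Payload 5.5 kg.
Tool frame: the origin (TCP) lies midway between the tips of the shut fingers; the grasp point (between the pads) lies 19 mm behind it (arm.grip_point_offset is the distance from the TCP to the grasp point, in m); z points along the fingers, y is the line along which they close (so a half turn about z gives the same grasp; the last joint's range is limited). The gripper opens to 85 mm and grips with 20 to 120 N. Pads are 22 mm wide; open, the fingers measure 114 mm over their backs; the gripper's body (76 mm by 85 mm) begins 54 mm behind the grasp point. The pads swing forward as they close: fully open they stand 13 mm farther back than shut.
Start: joints at [-79.739, 5.22, 70.514, -0, 104.267, -3.249], TCP at [0.14, -0.583, 0.2] pointing down, gripper open.
Joint ranges: [-164.24, 164.24], [-49.07, 125.15], [9.68, 141.18], [-86.29, 266.29], [3.28, 154.24], [-151.56, 151.56]. Speed limits (degrees/s): [147.25, 147.25, 172.46, 180, 180, 180].

INTERFACE

Orientations are given as a 3x3 rotation matrix whose columns are the frame's x, y, z axes.
In Python, from rig import arm gives the robot as it stands.
- The arm moves only by the tool apply_moves, never from a script. Its argument "steps" is a list of rows, each an object with "grip": the closure in counts, from 0 (fully open) to 255 (shut); "delta_pos": the shift along the tool's x, y, z in cm, a list of three; "turn": the turn about the tool's z in rad. A call has 1 to 20 rows; each row is the pose to reach, as a shift and turn from the pose commanded when the call began, along the tool's axes at that moment; what a row does not reach only later rows make up. A row lasts 1/8 s, in which the tool goes at most 62.5 mm and 10.7 degrees, less where a joint would pass 70% of its speed; a pose out of reach is approached as far as the arm can. A call with a gripper value outside its range is refused whole. The fingers move at their own pace and stop on an object; "squeeze" is the grip in N (left out, the last holds). Time passes only in rows, so rows that repeat a pose let the fingers close. It gives the time, the measured TCP pose, the force, the opening and the grip force at its end, in the units of the state.
- arm.sense(): the state, without advancing time (a new reading comes with each control period).
- arm.snapshot(name): name is "scene" or "top" or "wrist"; returns the picture (420x560x3 uint8, red, green, blue); there is no depth.
- arm.camera_model(name): a dict with "mtx" (3x3 intrinsics, pixels), "D" ([k1, k2, p1, p2, k3] as OpenCV has them; the pictures are not rectified), "rvec" (rotation vector, rad) and "tvec" (3), from world to camera coordinates, as OpenCV has them. Camera axes: x right, y down, z forward; pixel columns grow to the right and rows downward; lengths in m; the calibration is good to about 2 mm. A picture is of the moment at which its call begins: read the wrist's pose just before it. camera_model takes no time and is no camera call; for the wrist camera it gives the pose at the moment of the call.
- arm.hand_in(): hands the job in; it is judged then, once.
The state is a dict: "time": time; "qpos": joint angles; "qvel": joint speeds; "effort": joint torques, N m; "tcp_pos": TCP position; "tcp_rot": TCP orientation; "force": force on the tool from outside, world axes, zero at the start; "wrist_torque": the same for the moment, N m; "finger_gap": opening from 0.0 (shut) to 1.0 (fully open); "finger_force": force on a finger pad.
Only numpy, scipy, OpenCV 4.12 (cv2) and the standard library are available. Lean on these libraries where they do the work, as an engineer would, in place of code of your own. Each camera call takes 0.05 s, during which the arm holds its last target. There are 200 camera calls.

TASK

Using only your fingertips or the outside of the fingers, push the blue-capped column by its side so that it rolls along the bench, up the ramp and into the groove of the white V-cradle, where it must lie at rest across the whole cradle with both ends sticking out. It must roll over on the way, never be picked up or carried; leave the orange-capped column and everything else on the bench where they are, and finish clear of the column.

Things in the scene. Friction and masses are not known exactly. Their poses are not given: they have to be found in the camera images.
- blue_column: The column to roll: lying packed column, a round bar 44 mm in diameter, 180 mm long, about 0.35 kg: steel tube, blue end caps of the same diameter, a yellow patch on the side that starts on top. Origin on its axis at mid length (22 mm above the bench). x runs along the bar; y, z turn as it rolls, freely and square to its axis. Starts left or right of the cradle, within 0.1 rad of its groove.
- orange_column: Leave alone: lying packed column, a round bar 44 mm in diameter, 180 mm long, about 0.35 kg: steel tube, orange end caps of the same diameter, a yellow patch on the side that starts on top. Origin on its axis at mid length (22 mm above the bench). x runs along the bar; y, z turn as it rolls, freely and square to its axis. Lies on the other side of the cradle.
- cradle: White V-cradle fixed to the bench, 100 mm along x (the groove), 156 mm along y. Origin at bench level under the groove's middle. On both sides a ramp rises from bench level at y = +-78 mm to a lip 7 mm high at y = +-13 mm; inside, dark 25 degree flanks fall to 1 mm high at y = 0. Column axis height: 29 mm on a lip, 25 mm seated; past the lip it rolls in by itself.
- amber_vial: Small loose amber vial, 28 mm wide, 50 mm tall, standing just past the cradle's far end, 145 to 165 mm from its middle. Origin under its middle. Bystander.
- sample_jar: Loose glass jar with blue cap, 40 mm wide, 55 mm tall, standing right of the work. Origin under its middle. Bystander.
- end_plug: Loose red end plug, 24 mm wide, 22 mm tall, standing just past the cradle's far end, 145 to 165 mm from its middle. Origin under its middle. Bystander.
- wrench: Loose wrench, 140 mm long, lying beyond the work. Origin under its middle. Bystander.
- driver: Loose screwdriver, 160 mm long, lying beyond the work. Origin under its middle. Bystander.
- beaker: Loose glass beaker, 66 mm wide, 80 mm tall, standing left of the work. Origin under its middle. Bystander.
Not all that is in view belongs to the job. Leave any black, purple or turquoise look-alike of the blue_column alone.

How it is judged:
By the outcome, as a careful person would: the job done as asked, in the order asked, and still so for the second after the job is handed in, with the robot touching nothing.
It also fails if it takes over 48 s, if anything falls off the work surface, if the arm or the gripper's body presses on something with over 40 N, if the wrist force passes 120 N, or if a joint passes its speed limit or range.

## Working session

There is one attempt and no reset: what is moved stays moved. The work goes in short steps, Python scripts to look and compute and a tool call to move; the robot and the scene stay as the last step left them, time stands still between calls to the robot, and variables do not carry over. Pictures are saved under pics/ and viewed, at most 10 in all, crops included, and the job is handed in when it is done.

Besides the shell and the picture viewer there is one more tool, called after "Emit:" by a JSON object that holds its "fn" and its "kwargs", one argument or row to a line. apply_moves: Moves the arm, as the interface text tells. Its arguments: {"type":"object","properties":{"steps":{"type":"array","items":{"type":"object","properties":{"grip":{"type":"number"},"delta_pos":{"type":"array","items":{"type":"number"}},"turn":{"type":"number"}}}},"squeeze":{"type":"number"}},"required":["steps"]}

```bash
mkdir -p pics
python3 - <<'E'
from rig import arm
import cv2
for n in("top","scene"):
    cv2.imwrite(f"pics/{n}0.png",arm.snapshot(n)[:,:,::-1])
s=arm.sense();print(s["tcp_pos"],s["tcp_rot"],s["time"])
E
```

```text
[ 0.14011172 -0.58311392  0.19912384] [[ 9.72322736e-01  2.33641601e-01 -3.15204869e-04]
 [ 2.33641791e-01 -9.72321159e-01  1.75420469e-03]
 [ 1.03374828e-04 -1.77929813e-03 -9.99998412e-01]] 0.1
```

View pics/top0.png

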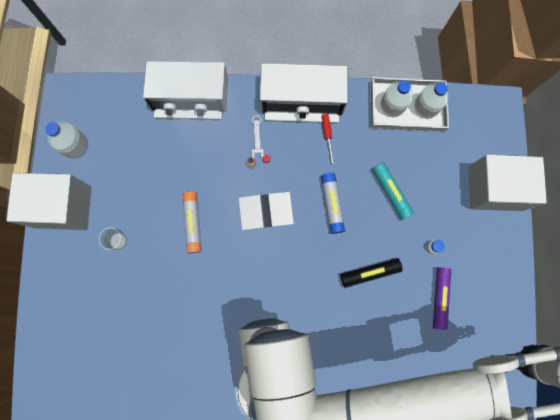

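View pics/scene0.png

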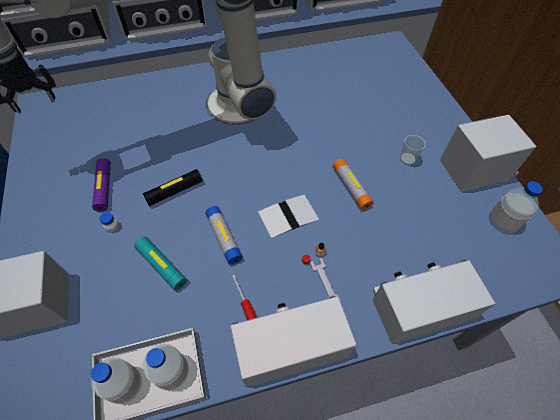

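The top view shows the blue column at about (332,203), to the right of the cradle at (266,211). The orange column is at (192,222). The vial (251,162) and the plug (266,158) stand past the cradle's far end, and the turquoise look-alike is at (393,191). I'll enlarge the work area.

Run:
```python
import cv2
im=cv2.imread("pics/top0.png")[140:290,225:425]
cv2.imwrite("pics/crop0.png",cv2.resize(im,None,fx=4,fy=4,interpolation=cv2.INTER_CUBIC))
```

```text
(no output)
```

View pics/crop0.png

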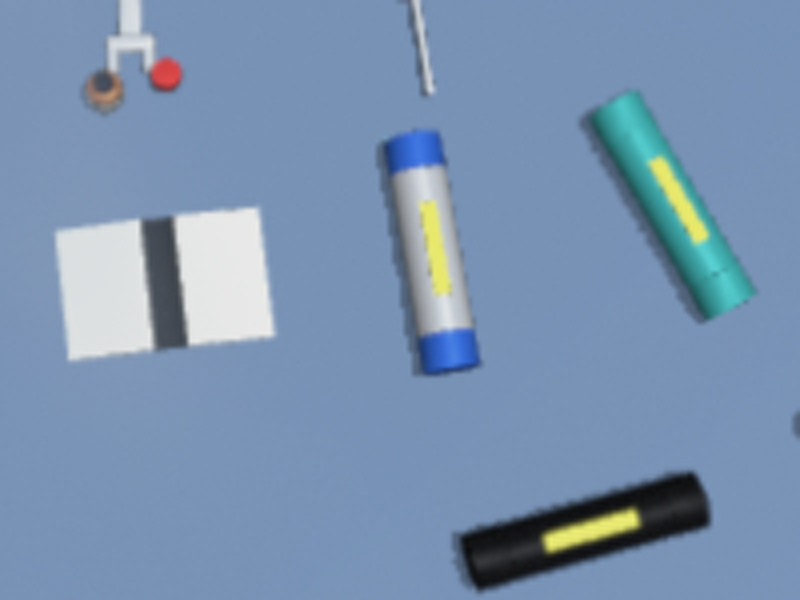

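The enlarged crop gives these pixels:
- **Cradle corners:** (56,231), (260,208), (275,337), (68,360).
- **Blue column axis ends:** (411,137) and (452,369).
- **Vial and plug:** (104,90) and (166,74).
- **Turquoise column's near corner:** about (590,115) to (706,320).

```bash
cat > h.py <<'E'
from rig import arm
import numpy as np, cv2
def w(uv,z,name="top",c=None):
    c=c or arm.camera_model(name); R=cv2.Rodrigues(np.array(c["rvec"],float))[0]; t=np.array(c["tvec"],float).ravel()
    p=cv2.undistortPoints(np.array(uv,float).reshape(-1,1,2),np.array(c["mtx"]),np.array(c["D"])).reshape(-1,2)
    d=np.c_[p,np.ones(len(p))]@R; o=-R.T@t
    return o+d*((np.reshape(z,(-1,1))-o[2])/d[:,2:])
E
python3 - <<'E'
from h import *
np.set_printoptions(precision=4,suppress=True)
q=lambda l:(np.array(l)+.5)/4-.5+[225,140]
cr=w(q([(56,231),(260,208),(275,337),(68,360)]),0.);print("cradle",cr,cr.mean(0))
g=w(q([(159,218),(170,349)]),.005);print("groove",g,g.mean(0))
b=w(q([(411,137),(452,369)]),.022);print("blue",b,b.mean(0),np.linalg.norm(b[0]-b[1]))
for n,v in (("cr",((cr[0]+cr[1])-(cr[2]+cr[3]))),("gr",g[0]-g[1]),("bl",b[0]-b[1])): print(n,np.degrees(np.arctan2(v[1],v[0])))
print("vial,plug",w(q([(104,88),(166,74)]),[.05,.022]))
print("turq",w(q([(612,105),(728,305),(588,115),(706,320)]),.022)); print("black",w(q([(470,560),(700,500)]),.022))
print("orange",w([(190,194),(194,250)],.022)); print("driver tip",w(q([(430,93)]),.003))
E
```

```text
cradle [[ 0.5662  0.127   0.    ]
 [ 0.5888 -0.0283  0.    ]
 [ 0.4896 -0.0421  0.    ]
 [ 0.4674  0.1137  0.    ]] [0.528  0.0426 0.    ]
groove [[0.5777 0.0485 0.005 ]
 [0.4775 0.0369 0.005 ]] [0.5276 0.0427 0.005 ]
blue [[ 0.6429 -0.1412  0.022 ]
 [ 0.4664 -0.1738  0.022 ]] [ 0.5546 -0.1575  0.022 ] 0.17944530808479583
cr 7.81225394721945
gr 6.65549612873923
bl 10.46528424848702
vial,plug [[0.6666 0.0916 0.05  ]
 [0.6866 0.0465 0.022 ]]
turq [[ 0.6732 -0.2958  0.022 ]
 [ 0.5206 -0.3833  0.022 ]
 [ 0.6647 -0.2771  0.022 ]
 [ 0.5087 -0.3662  0.022 ]]
black [[ 0.3256 -0.1886  0.022 ]
 [ 0.3734 -0.3602  0.022 ]]
orange [[0.5682 0.2728 0.022 ]
 [0.3997 0.2508 0.022 ]]
driver tip [[ 0.6831 -0.1577  0.003 ]]
```

Emit:
{"fn": "apply_moves", "kwargs": {
  "steps": [
    {"grip": 0, "delta_pos": [2, -1, 0], "turn": -0.06},
    {"grip": 0, "delta_pos": [6, -3, 0], "turn": -0.18},
    {"grip": 0, "delta_pos": [10, -5, 0], "turn": -0.3},
    {"grip": 0, "delta_pos": [14, -7, 0], "turn": -0.42},
    {"grip": 0, "delta_pos": [18, -9, 0], "turn": -0.54},
    {"grip": 0, "delta_pos": [22, -11, 0], "turn": -0.66},
    {"grip": 0, "delta_pos": [26, -13, 0], "turn": -0.78},
    {"grip": 0, "delta_pos": [30, -15, 0], "turn": -0.9},
    {"grip": 0, "delta_pos": [34, -17, 0], "turn": -1.02},
    {"grip": 0, "delta_pos": [38, -19, 0], "turn": -1.14},
    {"grip": 0, "delta_pos": [42, -21, 0], "turn": -1.26},
    {"grip": 0, "delta_pos": [46, -23, 0], "turn": -1.38},
    {"grip": 0, "delta_pos": [49.5, -24.4, 0], "turn": -1.466},
    {"grip": 0, "delta_pos": [49.5, -24.4, 0], "turn": -1.466},
    {"grip": 0, "delta_pos": [49.5, -24.4, 0], "turn": -1.466}
  ]
}}

```text
time: 1.98
tcp_pos: [0.5641, -0.23, 0.2001]
tcp_rot: [[-0.131, 0.991, -0.001], [0.991, 0.131, 0.0], [0.0, -0.001, -1.0]]
force: [-0.5, 0.3, 0.9]
finger_gap: 1.001
finger_force: 0.0
```

Run:
```python
from h import *
c=arm.camera_model("wrist"); s=arm.sense(); im=arm.snapshot("wrist")[:,:,::-1]
cv2.imwrite("pics/w1.png",im)
print(s["tcp_pos"],s["tcp_rot"],s["time"],s["qpos"],s["force"]); import pickle; pickle.dump(c,open("c1.pkl","wb"))
```

```text
[ 0.56411097 -0.22998002  0.20006028] [[-1.31391069e-01  9.91330376e-01 -6.87547275e-04]
 [ 9.91330610e-01  1.31391102e-01  3.92863036e-06]
 [ 9.42321649e-05 -6.81070472e-04 -9.99999764e-01]] 1.975 [-2.53692768e+01  6.68751906e+00  6.89573225e+01 -1.72149659e-02
  1.04390849e+02 -3.29235362e+01] [-0.50827076  0.26697802  0.86697717]
```

View pics/w1.png

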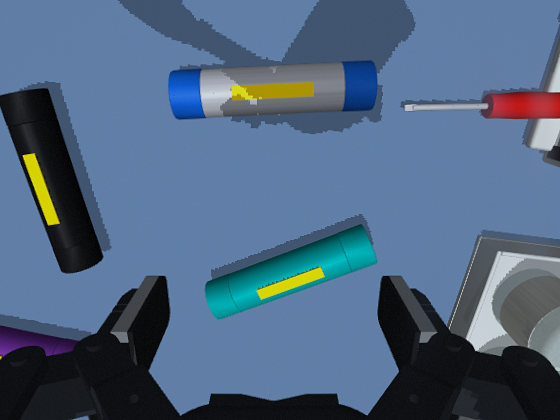

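The wrist view shows the blue column's axis running from about (170,95) to (376,84). The turquoise column's near edge runs from (207,283) to (365,226), and the fingertips sit at about (155,280) and (395,280). I'll cross-check these by back-projection.

Run:
```python
from h import *
import pickle; c=pickle.load(open("c1.pkl","rb"))
np.set_printoptions(precision=4,suppress=True)
u=np.array([.9914,.1305]);v=np.array([-.1305,.9914]);o=np.array([.528,.0426])
def f(p): 
    p=p[:,:2]; return np.c_[p,(p-o)@u,(p-o)@v]
b=w([(170,95),(376,84)],.022,c=c);print(f(b),f(b).mean(0),np.degrees(np.arctan2(*(b[1]-b[0])[1::-1])),np.linalg.norm(b[1]-b[0]))
print(f(w([(190,120),(365,108)],.015,c=c)))
print("turq",f(w([(207,283),(365,226),(376,262)],.03,c=c)))
```

```text
[[ 0.4614 -0.1742 -0.0943 -0.2063]
 [ 0.6468 -0.1396  0.094  -0.1961]] [ 0.5541 -0.1569 -0.0002 -0.2012] 10.579653150701375 0.18854705523706763
[[ 0.4798 -0.1954 -0.0788 -0.2297]
 [ 0.6429 -0.1623  0.0872 -0.2181]]
turq [[ 0.5111 -0.3607 -0.0694 -0.3977]
 [ 0.6633 -0.2746  0.0928 -0.3322]
 [ 0.6834 -0.3127  0.1077 -0.3726]]
```

Emit:
{"fn": "apply_moves", "kwargs": {
  "steps": [
    {"grip": 0, "delta_pos": [0, 0, 3], "turn": 0},
    {"grip": 0, "delta_pos": [0, 0, 7], "turn": 0},
    {"grip": 0, "delta_pos": [0, 0, 11], "turn": 0},
    {"grip": 0, "delta_pos": [0, 0, 15], "turn": 0},
    {"grip": 0, "delta_pos": [0, 0, 17.5], "turn": 0},
    {"grip": 0, "delta_pos": [0, 0, 18.7], "turn": 0},
    {"grip": 0, "delta_pos": [0, 0, 19.4], "turn": 0},
    {"grip": 0, "delta_pos": [0, 0, 19.6], "turn": 0},
    {"grip": 0, "delta_pos": [0, 0, 19.6], "turn": 0}
  ]
}}

```text
time: 3.15
tcp_pos: [0.565, -0.2308, 0.0053]
tcp_rot: [[-0.131, 0.991, 0.002], [0.991, 0.131, -0.001], [-0.001, 0.001, -1.0]]
force: [-0.9, -0.1, 1.1]
finger_gap: 1.0
finger_force: 0.0
```

Emit:
{"fn": "apply_moves", "kwargs": {
  "steps": [
    {"grip": 0, "delta_pos": [0.8, 0, 0], "turn": 0},
    {"grip": 0, "delta_pos": [1.6, 0, 0], "turn": 0},
    {"grip": 0, "delta_pos": [2.4, 0, 0], "turn": 0},
    {"grip": 0, "delta_pos": [3, 0, 0], "turn": 0},
    {"grip": 0, "delta_pos": [3.5, 0, 0], "turn": 0},
    {"grip": 0, "delta_pos": [4, 0, 0], "turn": 0},
    {"grip": 0, "delta_pos": [4.5, 0, 0], "turn": 0},
    {"grip": 0, "delta_pos": [5, 0, 0], "turn": 0},
    {"grip": 0, "delta_pos": [5.5, 0, 0], "turn": 0},
    {"grip": 0, "delta_pos": [6, 0, 0], "turn": 0},
    {"grip": 0, "delta_pos": [6.5, 0, 0], "turn": 0},
    {"grip": 0, "delta_pos": [7, 0, 0], "turn": 0},
    {"grip": 0, "delta_pos": [7.5, 0, 0], "turn": 0},
    {"grip": 0, "delta_pos": [8, 0, 0], "turn": 0},
    {"grip": 0, "delta_pos": [8.5, 0, 0], "turn": 0},
    {"grip": 0, "delta_pos": [9, 0, 0], "turn": 0},
    {"grip": 0, "delta_pos": [9.5, 0, 0], "turn": 0},
    {"grip": 0, "delta_pos": [10, 0, 0], "turn": 0}
  ]
}}

```text
time: 5.4
tcp_pos: [0.5514, -0.1311, 0.0042]
tcp_rot: [[-0.131, 0.991, 0.0], [0.991, 0.131, 0.0], [0.0, 0.0, -1.0]]
force: [0.3, 0.5, -0.1]
finger_gap: 0.999
finger_force: 0.0
```

Run:
```python
from h import *
c=arm.camera_model("wrist"); s=arm.sense(); im=arm.snapshot("wrist")[:,:,::-1]
cv2.imwrite("pics/w2.png",im)
print(s["tcp_pos"],s["time"],s["force"]); import pickle; pickle.dump(c,open("c2.pkl","wb"))
t=arm.snapshot("top")[140:290,225:425,::-1]
cv2.imwrite("pics/t2.png",np.hstack([im,cv2.resize(t,None,fx=3,fy=3)[:420,:600]])[:, :] if 0 else cv2.resize(t,None,fx=4,fy=4,interpolation=cv2.INTER_CUBIC))
```

```text
[ 0.55135857 -0.13105396  0.00420068] 5.4 [ 0.32168857  0.48330757 -0.12733001]
```

View pics/t2.png

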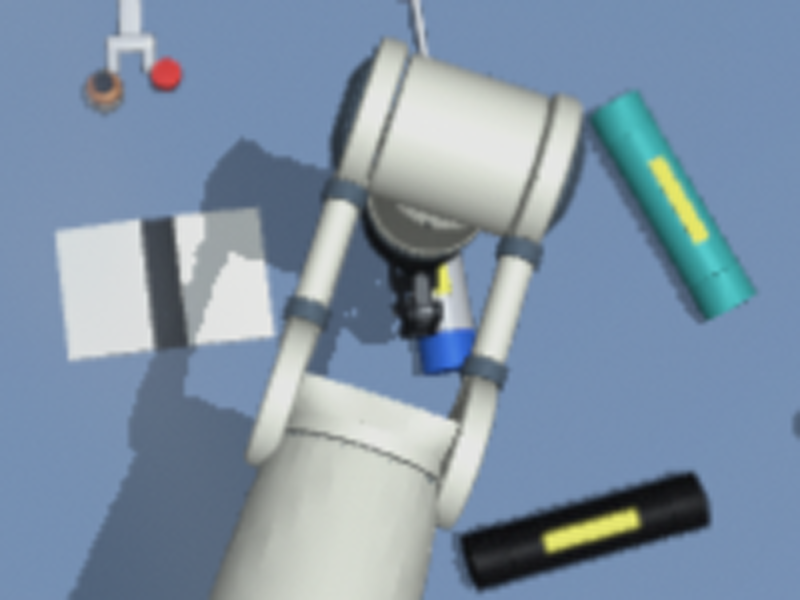

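The top picture shows the column still at its old place, with its cap at (447,352), while the gripper at (420,290) seems to be beside or over it. I'll check the wrist picture.

View pics/w2.png

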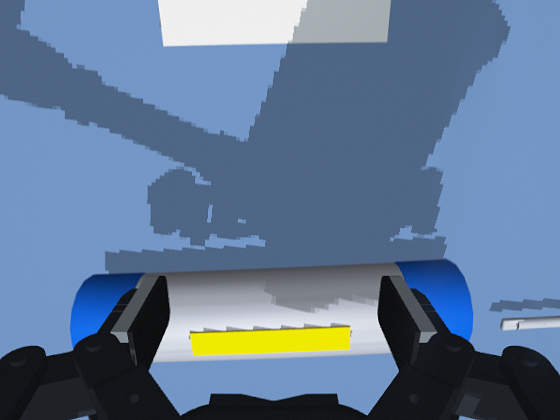

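The wrist picture shows the column still behind the finger plane: ends (72,312) and (472,292), patch at (270,340), cradle edge at row 45. The fingers must be over or past it, so I'll compute the geometry.

Run:
```python
from h import *
import pickle; c=pickle.load(open("c2.pkl","rb"))
np.set_printoptions(precision=4,suppress=True)
u=np.array([.9914,.1305]);v=np.array([-.1305,.9914]);o=np.array([.528,.0426])
f=lambda p:np.c_[p[:,:2],(p[:,:2]-o)@u,(p[:,:2]-o)@v]
tcp=arm.sense()["tcp_pos"]; print("tcp",f(tcp[None]))
R=cv2.Rodrigues(np.array(c["rvec"],float))[0]; C=-R.T@np.array(c["tvec"],float).ravel()
print("cam",C,f(C[None]),"axis",R[2])
print("col ends",f(w([(72,312),(472,292)],.022,c=c)))
print("patch",f(w([(270,342)],.044,c=c)))
print("cradle edge",f(w([(164,45),(386,41)],0.,c=c)))
def P(a,b,z):
    p=np.r_[o+a*u+b*v,z]; return cv2.projectPoints(p[None],np.array(c["rvec"]),np.array(c["tvec"]),np.array(c["mtx"]),np.array(c["D"]))[0].ravel()
t=f(tcp[None])[0]
for z in(.004,.017,.03,.05,.08):
    print(z,[P(t[2]+s,t[3]+d,z) for s in(-.0425,.0425) for d in (-.011,.011)])
```

```text
tcp [[ 0.5514 -0.1308  0.0005 -0.175 ]]
cam [ 0.5405 -0.0485  0.1779] [[ 0.5405 -0.0485  0.0005 -0.0919]] axis [ 0.044  -0.319  -0.9467]
col ends [[ 0.4549 -0.1715 -0.1004 -0.2027]
 [ 0.6509 -0.1338  0.0988 -0.1909]]
patch [[ 0.5537 -0.1576 -0.0006 -0.2019]]
cradle edge [[ 0.4903 -0.0406 -0.0482 -0.0776]
 [ 0.5885 -0.0258  0.051  -0.0757]]
0.004 [array([192.1464, 266.1305]), array([189.0686, 227.5424]), array([353.2107, 266.2449]), array([356.3709, 227.6934])]
0.017 [array([186.7916, 278.7494]), array([183.2496, 238.0261]), array([358.5497, 278.8605]), array([362.1783, 238.1781])]
0.03 [array([180.6901, 293.1492]), array([176.5731, 250.0705]), array([364.6327, 293.255 ]), array([368.8407, 250.2223])]
0.05 [array([169.4537, 319.7285]), array([164.1443, 272.5385]), array([375.8339, 319.8198]), array([381.2414, 272.6854])]
0.08 [array([146.5559, 374.149 ]), array([138.243 , 319.5626]), array([398.655 , 374.1931]), array([407.0765, 319.6812])]
```

The fingertips look to be about 45–50 mm up when fully open, so they passed over the column without touching it. I'll raise, back off, part-close the fingers and check the tip height.

Emit:
{"fn": "apply_moves", "kwargs": {
  "steps": [
    {"grip": 0, "delta_pos": [0, 0, -2], "turn": 0},
    {"grip": 0, "delta_pos": [0, 0, -5], "turn": 0},
    {"grip": 140, "delta_pos": [-3, 0, -6], "turn": 0},
    {"grip": 140, "delta_pos": [-7, 0, -6], "turn": 0},
    {"grip": 140, "delta_pos": [-10, 0, -6], "turn": 0},
    {"grip": 140, "delta_pos": [-10, 0, -6], "turn": 0},
    {"grip": 140, "delta_pos": [-10, 0, -6], "turn": 0},
    {"grip": 140, "delta_pos": [-10, 0, -6], "turn": 0}
  ]
}}

```text
time: 6.5
tcp_pos: [0.5646, -0.2296, 0.0647]
tcp_rot: [[-0.132, 0.991, 0.0], [0.991, 0.132, 0.0], [0.0, 0.0, -1.0]]
force: [-0.1, -0.4, 0.1]
finger_gap: 0.452
finger_force: 0.0
```

Run:
```python
from h import *
c=arm.camera_model("wrist"); s=arm.sense(); im=arm.snapshot("wrist")[:,:,::-1].copy()
print(s["tcp_pos"],s["time"],s["force"],s["finger_gap"])
T=s["tcp_pos"];R=np.array(s["tcp_rot"]);g=.0425*s["finger_gap"]
P=lambda q:cv2.projectPoints((T+R@np.array(q))[None],np.array(c["rvec"]),np.array(c["tvec"]),np.array(c["mtx"]),np.array(c["D"]))[0].ravel()
for b,col in((0,(0,0,255)),(.013,(0,255,0)),(.026,(255,255,0)),(.04,(255,0,255))):
  for y in(-g,g):
    a=[tuple(int(round(k)) for k in P((x,y,-b))) for x in(-.011,.011)]; print(b,a)
    cv2.line(im,a[0],a[1],col,1)
cv2.imwrite("pics/w3.png",im)
```

```text
[ 0.5646292  -0.22961223  0.06470502] 6.5 [-0.13041843 -0.40185753  0.14660537] 0.45153632551114153
0 [(236, 267), (235, 228)]
0 [(309, 267), (311, 228)]
0.013 [(234, 279), (232, 239)]
0.013 [(311, 280), (313, 239)]
0.026 [(231, 294), (229, 251)]
0.026 [(314, 294), (316, 251)]
0.04 [(227, 312), (225, 266)]
0.04 [(318, 312), (320, 266)]
```

View pics/w3.png

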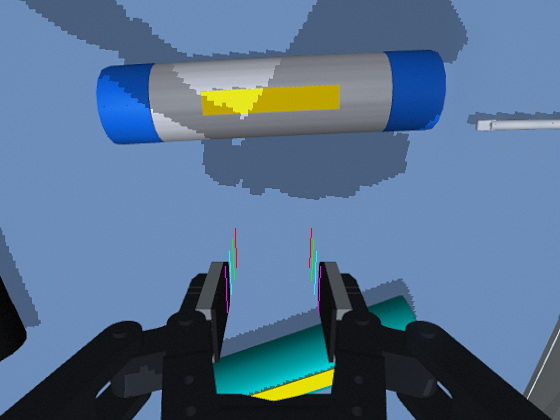

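The drawn lines show the pad tips really lie about 38–40 mm behind the reported TCP: the magenta b = 40 mm line sits on the pads at (225,266)–(227,312). That explains the miss. I'll keep this half-open span and go lower, slowly, so the tips end about 20 mm above the bench.

Emit:
{"fn": "apply_moves", "kwargs": {
  "steps": [
    {"grip": 140, "delta_pos": [0, 0, 2], "turn": 0},
    {"grip": 140, "delta_pos": [0, 0, 4], "turn": 0},
    {"grip": 140, "delta_pos": [0, 0, 5.5], "turn": 0},
    {"grip": 140, "delta_pos": [0, 0, 6.5], "turn": 0},
    {"grip": 140, "delta_pos": [0, 0, 7], "turn": 0},
    {"grip": 140, "delta_pos": [0, 0, 7.4], "turn": 0},
    {"grip": 140, "delta_pos": [0, 0, 7.4], "turn": 0}
  ]
}}

```text
time: 7.42
tcp_pos: [0.5646, -0.2306, -0.0096]
tcp_rot: [[-0.131, 0.991, 0.0], [0.991, 0.131, -0.0], [-0.0, 0.0, -1.0]]
force: [0.3, -0.0, -0.5]
finger_gap: 0.45
finger_force: 0.0
```

Emit:
{"fn": "apply_moves", "kwargs": {
  "steps": [
    {"grip": 140, "delta_pos": [0, 0, 0.3], "turn": 0},
    {"grip": 140, "delta_pos": [0, 0, 0.6], "turn": 0},
    {"grip": 140, "delta_pos": [0, 0, 0.9], "turn": 0},
    {"grip": 140, "delta_pos": [0, 0, 1.1], "turn": 0},
    {"grip": 140, "delta_pos": [0, 0, 1.1], "turn": 0}
  ]
}}

```text
time: 8.05
tcp_pos: [0.5643, -0.2305, -0.0211]
tcp_rot: [[-0.131, 0.991, -0.0], [0.991, 0.131, 0.0], [0.0, -0.0, -1.0]]
force: [-0.2, -0.2, 0.3]
finger_gap: 0.45
finger_force: 0.0
```

Run:
```python
from h import *
c=arm.camera_model("scene");s=arm.sense(); im=arm.snapshot("scene")[:,:,::-1]
P=cv2.projectPoints(np.array(s["tcp_pos"])[None],np.array(c["rvec"]),np.array(c["tvec"]),np.array(c["mtx"]),np.array(c["D"]))[0].ravel();print(P,s["force"])
x,y=P.astype(int); im=im[y-110:y+40,x-100:x+100]
cv2.imwrite("pics/s4.png",cv2.resize(im,None,fx=4,fy=4,interpolation=cv2.INTER_CUBIC))
```

```text
[200.88797329 250.50762604] [-0.16734593 -0.22595478  0.27164816]
```

View pics/s4.png

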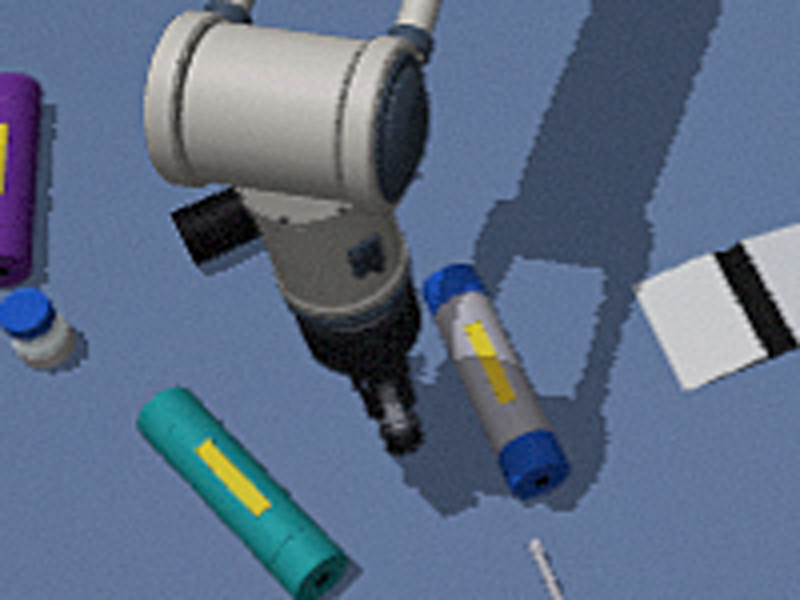

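The scene view shows the fingertips at about (400,445), just above the bench, between the blue and turquoise columns, with the gripper body (360,350) well above column height. Now I'll push slowly.

Emit:
{"fn": "apply_moves", "kwargs": {
  "steps": [
    {"grip": 140, "delta_pos": [0.8, 0, 0], "turn": 0},
    {"grip": 140, "delta_pos": [1.6, 0, 0], "turn": 0},
    {"grip": 140, "delta_pos": [2.4, 0, 0], "turn": 0},
    {"grip": 140, "delta_pos": [3, 0, 0], "turn": 0},
    {"grip": 140, "delta_pos": [3.5, 0, 0], "turn": 0},
    {"grip": 140, "delta_pos": [4, 0, 0], "turn": 0},
    {"grip": 140, "delta_pos": [4.5, 0, 0], "turn": 0},
    {"grip": 140, "delta_pos": [5, 0, 0], "turn": 0},
    {"grip": 140, "delta_pos": [5.5, 0, 0], "turn": 0},
    {"grip": 140, "delta_pos": [6, 0, 0], "turn": 0}
  ]
}}

```text
time: 9.35
tcp_pos: [0.5566, -0.1707, -0.0208]
tcp_rot: [[-0.131, 0.991, -0.0], [0.991, 0.131, 0.0], [0.0, -0.0, -1.0]]
force: [0.1, 0.5, 0.5]
finger_gap: 0.453
finger_force: 0.1
```

Run:
```python
from h import *
import pickle
c=arm.camera_model("wrist"); s=arm.sense(); im=arm.snapshot("wrist")[:,:,::-1].copy()
pickle.dump((c,s["tcp_pos"]),open("c5.pkl","wb"))
cv2.imwrite("pics/w5.png",im);print(s["tcp_pos"],s["force"])
```

```text
[ 0.55657748 -0.17073152 -0.02082385] [0.12759372 0.45570871 0.50696791]
```

View pics/w5.png

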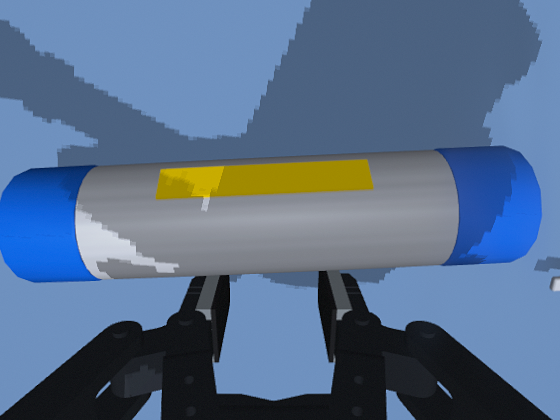

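The wrist picture shows the fingers touching the column's side at about (215,275) and (335,270). The patch has rolled forward to (265,180), so the column is rolling as wanted. I'll keep pushing to the foot of the ramp.

Emit:
{"fn": "apply_moves", "kwargs": {
  "steps": [
    {"grip": 140, "delta_pos": [0.5, 0, 0], "turn": 0},
    {"grip": 140, "delta_pos": [1, 0, 0], "turn": 0},
    {"grip": 140, "delta_pos": [1.5, 0, 0], "turn": 0},
    {"grip": 140, "delta_pos": [2, 0, 0], "turn": 0},
    {"grip": 140, "delta_pos": [2.5, 0, 0], "turn": 0},
    {"grip": 140, "delta_pos": [3, 0, 0], "turn": 0},
    {"grip": 140, "delta_pos": [3.5, 0, 0], "turn": 0},
    {"grip": 140, "delta_pos": [4, 0, 0], "turn": 0},
    {"grip": 140, "delta_pos": [4.5, 0, 0], "turn": 0},
    {"grip": 140, "delta_pos": [5, 0, 0], "turn": 0},
    {"grip": 140, "delta_pos": [5.5, 0, 0], "turn": 0},
    {"grip": 140, "delta_pos": [6, 0, 0], "turn": 0},
    {"grip": 140, "delta_pos": [6.5, 0, 0], "turn": 0},
    {"grip": 140, "delta_pos": [7, 0, 0], "turn": 0},
    {"grip": 140, "delta_pos": [7.5, 0, 0], "turn": 0},
    {"grip": 140, "delta_pos": [8, 0, 0], "turn": 0},
    {"grip": 140, "delta_pos": [8.5, 0, 0], "turn": 0}
  ]
}}

```text
time: 11.52
tcp_pos: [0.5455, -0.0864, -0.0208]
tcp_rot: [[-0.131, 0.991, 0.0], [0.991, 0.131, 0.0], [0.0, 0.0, -1.0]]
force: [0.1, 0.4, 0.5]
finger_gap: 0.449
finger_force: 0.1
```

```bash
cat >> h.py <<'E'
u=np.array([.9914,.1305]);v=np.array([-.1305,.9914]);o=np.array([.528,.0426])
f=lambda p:np.round(np.c_[(p[:,:2]-o)@u,(p[:,:2]-o)@v],4)
def look(name):
    c=arm.camera_model(name); s=arm.sense(); im=arm.snapshot(name)[:,:,::-1].copy()
    h=cv2.cvtColor(im,cv2.COLOR_BGR2HSV)
    out=[]
    for nm,lo,hi in(("blue",(108,190,70),(120,255,255)),("yellow",(25,200,60),(35,255,255))):
        n,_,st,ce=cv2.connectedComponentsWithStats(cv2.inRange(h,lo,hi))
        for i in range(1,n):
            if st[i,4]>60: out.append((nm,st[i].tolist(),f(w(ce[i:i+1],.026 if nm=="blue" else .044,c=c))[0]))
    print(name,s["time"],"tcp",f(np.array(s["tcp_pos"])[None])[0],s["force"].round(1))
    for q in out: print(q)
    return im
E
python3 - <<'E'
from h import *
look("wrist"); look("scene")
E
```

```text
wrist 11.525 tcp [ 0.0005 -0.1302] [0.1 0.4 0.5]
('blue', [425, 149, 104, 117, 8722], array([ 0.0778, -0.0917]))
('blue', [0, 167, 92, 116, 7515], array([-0.089 , -0.0989]))
('yellow', [168, 270, 184, 10, 457], array([-0.0032, -0.1089]))
scene 11.575 tcp [ 0.0005 -0.1296] [ 0.6  0.5 -0.4]
('blue', [526, 182, 16, 14, 169], array([0.2204, 0.7337]))
('blue', [100, 212, 13, 11, 103], array([-0.1861, -0.5007]))
('blue', [261, 233, 16, 17, 167], array([ 0.0689, -0.0926]))
('blue', [147, 348, 18, 19, 197], array([ 0.2549, -0.4592]))
('blue', [91, 363, 19, 19, 253], array([ 0.2399, -0.585 ]))
```

Emit:
{"fn": "apply_moves", "kwargs": {
  "steps": [
    {"grip": 140, "delta_pos": [0.5, 0, 0], "turn": 0},
    {"grip": 140, "delta_pos": [1, 0, 0], "turn": 0},
    {"grip": 140, "delta_pos": [1.5, 0, 0], "turn": 0},
    {"grip": 140, "delta_pos": [2, 0, 0], "turn": 0},
    {"grip": 140, "delta_pos": [2.5, 0, 0], "turn": 0},
    {"grip": 140, "delta_pos": [3, 0, 0], "turn": 0},
    {"grip": 140, "delta_pos": [3.5, 0, 0], "turn": 0},
    {"grip": 140, "delta_pos": [4, 0, 0], "turn": 0},
    {"grip": 140, "delta_pos": [4.5, 0, 0], "turn": 0},
    {"grip": 140, "delta_pos": [5, 0, 0], "turn": 0},
    {"grip": 140, "delta_pos": [5.5, 0, 0], "turn": 0},
    {"grip": 140, "delta_pos": [6, 0, 0], "turn": 0},
    {"grip": 140, "delta_pos": [6.4, 0, 0], "turn": 0},
    {"grip": 140, "delta_pos": [6.8, 0, 0], "turn": 0},
    {"grip": 140, "delta_pos": [7.1, 0, 0], "turn": 0},
    {"grip": 140, "delta_pos": [7.4, 0, 0], "turn": 0},
    {"grip": 140, "delta_pos": [7.7, 0, 0], "turn": 0},
    {"grip": 140, "delta_pos": [8, 0, 0], "turn": 0}
  ]
}}

```text
time: 13.88
tcp_pos: [0.535, -0.0073, -0.0208]
tcp_rot: [[-0.131, 0.991, -0.0], [0.991, 0.131, -0.0], [0.0, -0.0, -1.0]]
force: [0.7, -2.0, 0.6]
finger_gap: 0.45
finger_force: 0.8
```

Run:
```python
from h import *
look("wrist"); look("scene")
```

```text
wrist 13.875 tcp [ 0.0005 -0.0504] [ 0.7 -2.   0.6]
('blue', [420, 153, 111, 123, 9798], array([ 0.0778, -0.0147]))
('blue', [0, 171, 68, 121, 5473], array([-0.0942, -0.022 ]))
('yellow', [146, 154, 194, 13, 682], array([-0.0082,  0.0096]))
scene 13.925 tcp [ 0.0005 -0.0499] [-0.7  0.5  0.5]
('blue', [526, 182, 16, 14, 168], array([0.2208, 0.7334]))
('blue', [100, 212, 13, 12, 106], array([-0.186 , -0.5007]))
('blue', [286, 221, 17, 17, 169], array([ 0.0621, -0.0127]))
('blue', [147, 348, 18, 19, 192], array([ 0.2547, -0.4591]))
('blue', [91, 363, 19, 19, 250], array([ 0.2398, -0.5852]))
```

Emit:
{"fn": "apply_moves", "kwargs": {
  "steps": [
    {"grip": 140, "delta_pos": [0.3, 0, 0], "turn": 0},
    {"grip": 140, "delta_pos": [0.6, 0, 0], "turn": 0},
    {"grip": 140, "delta_pos": [0.8, 0, 0], "turn": 0},
    {"grip": 140, "delta_pos": [1, 0, 0], "turn": 0},
    {"grip": 140, "delta_pos": [1, 0, 0], "turn": 0},
    {"grip": 140, "delta_pos": [1, 0, 0], "turn": 0},
    {"grip": 140, "delta_pos": [1, 0, 0], "turn": 0}
  ]
}}

```text
time: 14.85
tcp_pos: [0.5338, 0.0024, -0.0208]
tcp_rot: [[-0.13, 0.991, 0.0], [0.991, 0.13, 0.0], [0.0, 0.0, -1.0]]
force: [0.4, -0.2, -0.4]
finger_gap: 0.451
finger_force: 0.0
```

Run:
```python
from h import *
look("wrist"); look("scene")
```

```text
wrist 14.85 tcp [ 0.0005 -0.0406] [ 0.4 -0.2 -0.4]
('blue', [420, 137, 107, 120, 9597], array([0.0751, 0.0019]))
('blue', [0, 144, 68, 119, 5310], array([-0.0918, -0.0009]))
scene 14.9 tcp [ 0.0005 -0.0406] [-0.5  0.2 -0.2]
('blue', [526, 182, 16, 14, 170], array([0.2209, 0.7334]))
('blue', [100, 212, 13, 11, 107], array([-0.1859, -0.5006]))
('blue', [290, 220, 17, 16, 159], array([0.063 , 0.0013]))
('blue', [147, 348, 18, 19, 186], array([ 0.2548, -0.4588]))
('blue', [91, 363, 19, 19, 257], array([ 0.2402, -0.5852]))
```

The column is seated, aligned and centred in the groove. I'll back off, then rise clear.

Emit:
{"fn": "apply_moves", "kwargs": {
  "steps": [
    {"grip": 140, "delta_pos": [-0.5, 0, 0], "turn": 0},
    {"grip": 140, "delta_pos": [-2, 0, 0], "turn": 0},
    {"grip": 140, "delta_pos": [-4, 0, 0], "turn": 0},
    {"grip": 140, "delta_pos": [-6, 0, -1], "turn": 0},
    {"grip": 140, "delta_pos": [-8, 0, -4], "turn": 0},
    {"grip": 140, "delta_pos": [-8, 0, -9], "turn": 0},
    {"grip": 140, "delta_pos": [-9, 0, -14], "turn": 0},
    {"grip": 140, "delta_pos": [-13, 0, -19], "turn": 0},
    {"grip": 140, "delta_pos": [-18, 0, -22], "turn": 0},
    {"grip": 140, "delta_pos": [-23, 0, -22], "turn": 0},
    {"grip": 140, "delta_pos": [-27, 0, -22], "turn": 0},
    {"grip": 140, "delta_pos": [-30, 0, -22], "turn": 0},
    {"grip": 140, "delta_pos": [-30, 0, -22], "turn": 0},
    {"grip": 140, "delta_pos": [-30, 0, -22], "turn": 0}
  ]
}}

```text
time: 16.7
tcp_pos: [0.5727, -0.2953, 0.1995]
tcp_rot: [[-0.13, 0.992, 0.0], [0.992, 0.13, 0.0], [0.0, 0.0, -1.0]]
force: [0.1, 1.2, 0.1]
finger_gap: 0.451
finger_force: 0.0
```

Run:
```python
from h import *
im=look("top")
cv2.imwrite("pics/t9.png",cv2.resize(im[130:280,150:350],None,fx=4,fy=4,interpolation=cv2.INTER_CUBIC))
```

```text
top 16.7 tcp [ 2.000e-04 -3.408e-01] [0.1 1.2 0.1]
('blue', [399, 82, 10, 11, 78], array([ 0.35  , -0.4759]))
('blue', [436, 84, 10, 10, 82], array([ 0.3343, -0.5959]))
```

View pics/t9.png

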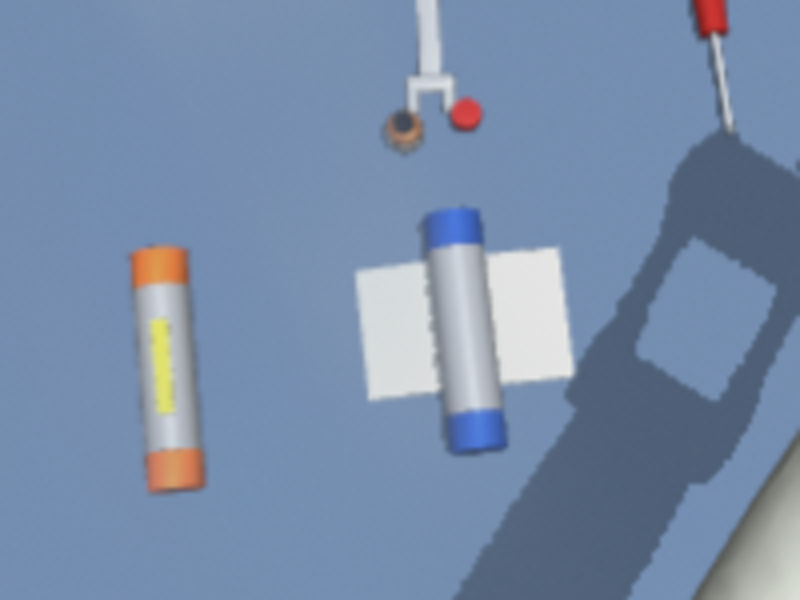

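The last picture shows the column lying in the groove from (453,210) to (477,450), with both ends out past the white cradle. The vial (403,130), plug (466,114) and orange column (167,370) haven't moved, and the arm is clear.

```bash
python3 -c "
from rig import arm
print(arm.hand_in())"
```

```text
the job is handed in; nothing more can be done
None
```

I rolled the blue column along the bench, up the ramp and into the V-cradle, where it lies across the whole groove with both ends sticking out; the arm is clear, nothing else I checked had moved, and the job was handed in at about 17 s (a first push passed over the column without touching it).

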